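# Finger test of a safety edge

### The job

Test the curved safety edge with its yellow and black sections: starting on the section next to the green lamp, run the fingertips along the top in one unbroken, unhurried pass to the last section, next to the red lamp, pressing lightly so that every section gives about half way (4 mm) as you pass. Then come off so that all the sections spring back. Do not shift or lift the edge, do not press hard (never 20 N), and leave everything else on the bench where it is.

Things in the scene. Friction and masses are not known exactly. Their poses are not given: they have to be found in the camera images.
- edge: Safety edge: curved aluminium channel, loose on rubber feet, 3 kg, 250 mm long, 36 mm wide (66 over the feet), seven springy sections along its top, yellow and black in turn. Origin: on the bench under section 4; y axis along the edge towards section 7, x axis to the hollow side (facing the robot, turned up to 15 degrees), z up. Arc radius 200 mm, centre at x = +200 mm.
- sec1_top (a point): top of section 1 (yellow), on the centre of its crown, 58 mm above the bench at rest; moves with the section. Sections follow one another every 35 mm along the arc; each is a smooth slippery bar of 18 mm round profile, level for 12 mm at the crown and sloping down 4 mm to either end. Its y axis is along the edge.
- sec2_top (a point): top of section 2 (black), on the centre of its crown, 58 mm above the bench at rest; moves with the section. Sections follow one another every 35 mm along the arc; each is a smooth slippery bar of 18 mm round profile, level for 12 mm at the crown and sloping down 4 mm to either end. Its y axis is along the edge.
- sec3_top (a point): top of section 3 (yellow), on the centre of its crown, 58 mm above the bench at rest; moves with the section. Sections follow one another every 35 mm along the arc; each is a smooth slippery bar of 18 mm round profile, level for 12 mm at the crown and sloping down 4 mm to either end. Its y axis is along the edge.
- sec4_top (a point): top of section 4 (black), on the centre of its crown, 58 mm above the bench at rest; moves with the section. Sections follow one another every 35 mm along the arc; each is a smooth slippery bar of 18 mm round profile, level for 12 mm at the crown and sloping down 4 mm to either end. Its y axis is along the edge.
- sec5_top (a point): top of section 5 (yellow), on the centre of its crown, 58 mm above the bench at rest; moves with the section. Sections follow one another every 35 mm along the arc; each is a smooth slippery bar of 18 mm round profile, level for 12 mm at the crown and sloping down 4 mm to either end. Its y axis is along the edge.
- sec6_top (a point): top of section 6 (black), on the centre of its crown, 58 mm above the bench at rest; moves with the section. Sections follow one another every 35 mm along the arc; each is a smooth slippery bar of 18 mm round profile, level for 12 mm at the crown and sloping down 4 mm to either end. Its y axis is along the edge.
- sec7_top (a point): top of section 7 (yellow), on the centre of its crown, 58 mm above the bench at rest; moves with the section. Sections follow one another every 35 mm along the arc; each is a smooth slippery bar of 18 mm round profile, level for 12 mm at the crown and sloping down 4 mm to either end. Its y axis is along the edge.
- sec1 (a joint): how far section 1 is pressed straight down, m: 0 at rest, 0.008 at the stop. Spring 0.8 N at first touch, 4 N at the stop, plus 0.13 N for each mm/s of pressing speed; released, it rises slowly (from 4 mm to 0.2 mm in about half a second).
- sec2 (a joint): how far section 2 is pressed straight down, m: 0 at rest, 0.008 at the stop. Spring 0.8 N at first touch, 4 N at the stop, plus 0.13 N for each mm/s of pressing speed; released, it rises slowly (from 4 mm to 0.2 mm in about half a second).
- sec3 (a joint): how far section 3 is pressed straight down, m: 0 at rest, 0.008 at the stop. Spring 0.8 N at first touch, 4 N at the stop, plus 0.13 N for each mm/s of pressing speed; released, it rises slowly (from 4 mm to 0.2 mm in about half a second).
- sec4 (a joint): how far section 4 is pressed straight down, m: 0 at rest, 0.008 at the stop. Spring 0.8 N at first touch, 4 N at the stop, plus 0.13 N for each mm/s of pressing speed; released, it rises slowly (from 4 mm to 0.2 mm in about half a second).
- sec5 (a joint): how far section 5 is pressed straight down, m: 0 at rest, 0.008 at the stop. Spring 0.8 N at first touch, 4 N at the stop, plus 0.13 N for each mm/s of pressing speed; released, it rises slowly (from 4 mm to 0.2 mm in about half a second).
- sec6 (a joint): how far section 6 is pressed straight down, m: 0 at rest, 0.008 at the stop. Spring 0.8 N at first touch, 4 N at the stop, plus 0.13 N for each mm/s of pressing speed; released, it rises slowly (from 4 mm to 0.2 mm in about half a second).
- sec7 (a joint): how far section 7 is pressed straight down, m: 0 at rest, 0.008 at the stop. Spring 0.8 N at first touch, 4 N at the stop, plus 0.13 N for each mm/s of pressing speed; released, it rises slowly (from 4 mm to 0.2 mm in about half a second).
- lamp_green: round grey puck with a green dome, 36 mm across, 46 mm high, fixed to the bench 47 mm beyond the centre of an end section of the edge (next to section 1 or section 7; green and red change places). Origin: centre of its underside.
- lamp_red: round grey puck with a red dome, 36 mm across, 46 mm high, fixed to the bench 47 mm beyond the centre of an end section of the edge (next to section 1 or section 7; green and red change places). Origin: centre of its underside.
- bearing: small ball bearing lying flat, 35 mm across, 11 mm high, behind the safety edge; leave alone. Origin: centre of its underside.
- armature: small motor armature, copper and steel, 32x110x32 mm, lying in the hollow of the safety edge, on the robot's side; leave alone. Origin: centre of its underside.
- oil: oil bottle with red nozzle, 37 mm across, 104 mm high, standing left of the edge; leave alone. Origin: centre of its underside.
- parts_bin: blue bin of small parts, 79x104x47 mm, far left; leave alone. Origin: centre of its underside.
- weight_box: flat grey compartment box, 116x165x34 mm, left; leave alone. Origin: centre of its underside.
- screwdriver: red-handled screwdriver, 188 mm long, right; leave alone. Origin: centre of its underside.
- spare_pulley: grey pulley, 50 mm across, 17 mm high, right; leave alone. Origin: centre of its underside.

How it is judged:
On the way, in this order (a step that is already met when the one before it is completed fails the run):
1. section 1 counted from the green lamp is pressed in at least 1.5 mm (((horizontal distance between lamp_green and sec1_top below 0.1 m and value of joint sec1 above 0.0015 m) or (horizontal distance between lamp_green and sec7_top below 0.1 m and value of joint sec7 above 0.0015 m))).
2. section 2 counted from the green lamp is pressed in at least 1.5 mm, before the section behind it has sprung back to less than 0.2 mm (((horizontal distance between lamp_green and sec1_top below 0.1 m and value of joint sec2 above 0.0015 m and value of joint sec1 above 0.0002 m) or (horizontal distance between lamp_green and sec7_top below 0.1 m and value of joint sec6 above 0.0015 m and value of joint sec7 above 0.0002 m))).
3. section 3 counted from the green lamp is pressed in at least 1.5 mm, before the section behind it has sprung back to less than 0.2 mm (((horizontal distance between lamp_green and sec1_top below 0.1 m and value of joint sec3 above 0.0015 m and value of joint sec2 above 0.0002 m) or (horizontal distance between lamp_green and sec7_top below 0.1 m and value of joint sec5 above 0.0015 m and value of joint sec6 above 0.0002 m))).
4. section 4 counted from the green lamp is pressed in at least 1.5 mm, before the section behind it has sprung back to less than 0.2 mm (((horizontal distance between lamp_green and sec1_top below 0.1 m and value of joint sec4 above 0.0015 m and value of joint sec3 above 0.0002 m) or (horizontal distance between lamp_green and sec7_top below 0.1 m and value of joint sec4 above 0.0015 m and value of joint sec5 above 0.0002 m))).
5. section 5 counted from the green lamp is pressed in at least 1.5 mm, before the section behind it has sprung back to less than 0.2 mm (((horizontal distance between lamp_green and sec1_top below 0.1 m and value of joint sec5 above 0.0015 m and value of joint sec4 above 0.0002 m) or (horizontal distance between lamp_green and sec7_top below 0.1 m and value of joint sec3 above 0.0015 m and value of joint sec4 above 0.0002 m))).
6. section 6 counted from the green lamp is pressed in at least 1.5 mm, before the section behind it has sprung back to less than 0.2 mm (((horizontal distance between lamp_green and sec1_top below 0.1 m and value of joint sec6 above 0.0015 m and value of joint sec5 above 0.0002 m) or (horizontal distance between lamp_green and sec7_top below 0.1 m and value of joint sec2 above 0.0015 m and value of joint sec3 above 0.0002 m))).
7. section 7 counted from the green lamp is pressed in at least 1.5 mm, before the section behind it has sprung back to less than 0.2 mm (((horizontal distance between lamp_green and sec1_top below 0.1 m and value of joint sec7 above 0.0015 m and value of joint sec6 above 0.0002 m) or (horizontal distance between lamp_green and sec7_top below 0.1 m and value of joint sec1 above 0.0015 m and value of joint sec2 above 0.0002 m))).
At the end, for the whole second after the job is handed in: All seven sections have sprung back (under 0.8 mm), the safety edge stands level within 10 mm of where it was and at rest, and all other things lie within 12 mm of where they were (value of joint each of sec1, sec2, sec3, sec4, sec5, sec6, sec7 below 0.0008 m and distance of edge from where it was at the start of the episode below 0.01 m and angle between edge's own z axis and vertical below 0.03 rad and linear speed of edge below 0.01 m/s and distance of each of bearing, armature, oil, parts_bin, weight_box, screwdriver, spare_pulley from where it was at the start of the episode below 0.012 m); the robot touches nothing.
It fails at once if the safety edge is pressed or struck with 20 N or more (contact force between any of the fingers, the arm and edge above 20 N).
It fails at once if the safety edge is shifted more than 10 mm, lifted or tipped (distance of edge from where it was at the start of the episode above 0.01 m or angle between edge's own z axis and vertical above 0.05 rad).
It fails at once if another thing on the bench is shifted more than 12 mm, lifted or carried (distance of any of bearing, armature, oil, parts_bin, weight_box, screwdriver, spare_pulley from where it was at the start of the episode above 0.012 m).
It fails at once if a lamp is struck with more than 10 N (contact force between anything else and lamp_green above 10 N or contact force between anything else and lamp_red above 10 N).
It also fails if it takes over 48 s, if anything falls off the work surface, if the arm or the gripper's body presses on something with over 40 N, if the wrist force passes 120 N, or if a joint passes its speed limit or range.

### The arm

A 6-joint arm with a two-finger parallel gripper is mounted at the origin on a cart in front of the work surface, level with it; the furniture and walls round the work are solid. World frame = base frame: x ahead of the robot, y to its left, z up, the work surface at z = 0. Lengths are in m, angles in rad, forces in N, time in s.
With the tool pointing down it reaches from about 0.275 to 1 m from the base axis. Payload 8.4 kg.
Tool frame: the origin (TCP) lies on the centre line of the jaws, within the pads' length; the fingertips stand 17 mm ahead of it and the grasp point (between the pads) lies 2 mm behind it (bot.tcp_to_tips is the z of the fingertips in the tool frame, in m); z points along the fingers, y is the line along which they close (so a half turn about z gives the same grasp; the last joint's range is limited). The gripper opens to 85 mm and grips with 20 to 120 N. Pads are 22 mm wide; open, the fingers measure 114 mm over their backs; the gripper's body (76 mm by 85 mm) begins 54 mm behind the grasp point. The pads swing forward as they close: fully open they stand 13 mm farther back than shut.
Start: joints at [1.332, 0.353, 1.633, -0, 1.155, -0.002], TCP at [0.147, 0.608, 0.248] pointing down, gripper open.
Joint ranges: [-2.63, 2.63], [-0.92, 2.1], [0.06, 2.66], [-1.3, 4.44], [0, 2.69], [-3.02, 3.02]. Speed limits (rad/s): [2.22, 2.22, 2.79, 3.14, 3.14, 3.14].

### API

Orientations are given as a unit quaternion [x, y, z, w].
In Python, from workcell import bot, hand, kinematics, get_obs, vision, hand_in gives the robot as it stands. The module is installed in compiled form; this text tells all that it offers. Calls block until the motion is done:
- bot.reach(position, orientation): joint-space move of the TCP to a pose.
- bot.servo_line(position, ori=None, velocity=0.15): straight line of the TCP; ori=None keeps the orientation; velocity is the mean speed in m/s.
- bot.goto_joints(angles): joint-space move.
- hand.move_gripper(opening, strength=None): finger opening in m; strength is the grip in N (None keeps the last); returns when the fingers have stopped.
- bot.dwell(seconds).
- kinematics.solve_ik(position, orientation): joint angles nearest the present ones, or None.
- get_obs(): the state.
- vision.read_camera(name): name is "side" or "top" or "wrist"; returns a dict with "frame" (400x640x3 uint8, red, green, blue), "intrinsics" (3x3 intrinsics, pixels), "view" (4x4, takes a point from world to camera coordinates). Camera axes: x right, y down, z forward; pixel columns grow to the right and rows downward; lengths in m; the calibration is good to about 2 mm. The wrist camera is an equidistant fisheye: a pixel r from the principal point sees the ray r / f radians off the axis. A picture is of the moment at which its call begins. There is no depth.
A pose or a line that the arm cannot do raises bot.IKError and nothing moves.
- hand_in(): hands the job in; it is judged then, once.
The state is a dict: "time_s": time; "joint_pos": joint angles; "joint_vel": joint speeds; "joint_efforts": joint torques, N m; "position": TCP position; "orientation": TCP orientation; "wrist_force": force on the tool from outside, world axes, zero at the start; "ft_torque": the same for the moment, N m; "gripper_width": finger opening in m; "grip_force": force on a finger pad.
Only numpy, scipy, OpenCV 4.12 (cv2) and the standard library are available. Lean on these libraries where they do the work, as an engineer would, in place of code of your own. Each camera call takes 0.05 s, during which the arm holds its last target. There are 200 camera calls.

## Working session

There is one attempt and no reset: what is moved stays moved. The work goes in short steps, each a Python script; the robot and the scene stay as the last script left them, time stands still between calls to the robot, and variables do not carry over. Pictures are saved under pics/ and viewed, at most 10 in all, crops included, and the job is handed in when it is done.

```bash
mkdir -p pics; python3 - <<'E'
from workcell import bot, hand, get_obs, vision
import cv2,pickle
d={}
for n in ("top","side"):
    c=vision.read_camera(n); d[n]=c
    cv2.imwrite(f"pics/{n}0.png",c["frame"][:,:,::-1]); print(n,c["intrinsics"].tolist(),c["view"].round(3).tolist())
pickle.dump(d,open("d.pkl","wb"))
o=get_obs();print(o["time_s"],o["position"],o["orientation"],o["gripper_width"],bot.tcp_to_tips)
E
```

```text
top [[454.13858726787254, 0.0, 320.62992178578327], [0.0, 454.13858726787254, 203.2821761893348], [0.0, 0.0, 1.0]] [[0.019, -1.0, -0.015, 0.063], [-0.993, -0.017, -0.115, 0.533], [0.114, 0.017, -0.993, 1.525], [0.0, 0.0, 0.0, 1.0]]
side [[379.1599211779239, 0.0, 321.2449673530773], [0.0, 379.1599211779239, 200.28679695140565], [0.0, 0.0, 1.0]] [[0.99, -0.14, 0.01, -0.504], [-0.055, -0.452, -0.89, 0.107], [0.13, 0.881, -0.455, 1.31], [0.0, 0.0, 0.0, 1.0]]
0.1 [0.14652709 0.60715125 0.24761587] [ 1.18137999e-01  9.92996982e-01 -6.32483306e-04 -7.64964148e-05] 0.08555878275837292 0.017
```

View pics/top0.png

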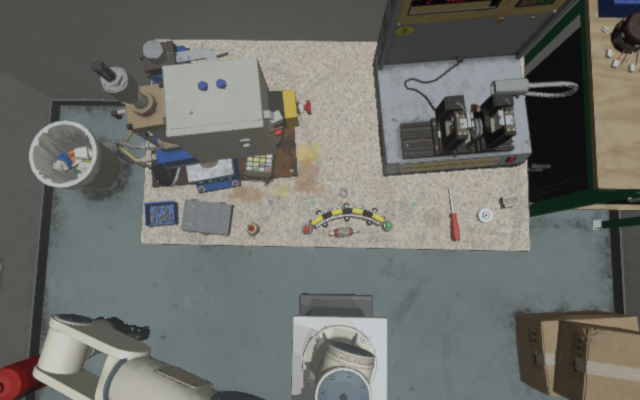

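View pics/side0.png

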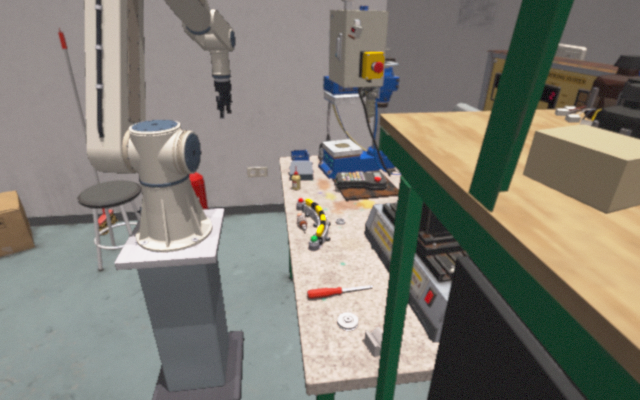

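The top view shows the edge as an arc from about (312,222) through (347,211) to (384,221). The red lamp is at (307,229) and the green at (388,226), so the green lamp is on the robot's right (−y), next to section 7. I'll close the gripper and look from above with the wrist camera.

```bash
cat > h.py <<'E'
import numpy as np, cv2
from scipy.spatial.transform import Rotation as R
def ray(c,uv,fish=False):
    K=np.array(c["intrinsics"]);V=np.array(c["view"])
    x=(uv[0]-K[0,2])/K[0,0];y=(uv[1]-K[1,2])/K[1,1]
    if fish:
        t=np.hypot(x,y);s=np.sin(t)/t if t>1e-9 else 1;d=np.array([x*s,y*s,np.cos(t)])
    else: d=np.array([x,y,1.])
    return -V[:3,:3].T@V[:3,3],V[:3,:3].T@d
def plane(c,uv,z,fish=False):
    o,d=ray(c,uv,fish);return o+d*(z-o[2])/d[2]
def down(yaw):  # tool z down; tool y (closing axis) at angle yaw from world x
    y=np.array([np.cos(yaw),np.sin(yaw),0]);z=np.array([0,0,-1.])
    return R.from_matrix(np.c_[np.cross(y,z),y,z]).as_quat()
E
python3 - <<'E'
from h import *
from workcell import bot, hand, get_obs, vision, kinematics
import pickle
d=pickle.load(open("d.pkl","rb"))["top"]
for n,uv,z in (("mid",(347,211),.055),("red",(307,229),.04),("green",(388,226),.04)): print(n,plane(d,uv,z).round(3))
m=plane(d,(347,211),.055)
hand.move_gripper(0.0,20)
for yaw in (np.pi/2,-np.pi/2):
    print(yaw,kinematics.solve_ik([m[0]-.05,m[1],.25],down(yaw)))
yaw=min((np.pi/2,-np.pi/2),key=lambda a:abs(kinematics.solve_ik([m[0]-.05,m[1],.25],down(a))[5]))
bot.reach([m[0]-.05,m[1],.25],down(yaw))
c=vision.read_camera("wrist");pickle.dump(c,open("w.pkl","wb"))
cv2.imwrite("pics/w1.png",c["frame"][:,:,::-1]);print(yaw,c["intrinsics"],np.array(c["view"]).round(3))
o=get_obs();print(o["time_s"],o["position"],o["gripper_width"],o["wrist_force"])
E
```

```text
mid [ 0.505 -0.017  0.055]
red [0.443 0.117 0.04 ]
green [ 0.458 -0.156  0.04 ]
1.5707963267948966 [-3.99506774e-02  8.23012895e-02  1.97905859e+00 -4.44089210e-16
  1.08023278e+00 -1.61074700e+00]
-1.5707963267948966 [-3.99506774e-02  8.23012895e-02  1.97905859e+00 -4.44089210e-16
  1.08023278e+00  1.53084565e+00]
-1.5707963267948966 [[309.70691629   0.         316.94380069]
 [  0.         309.70691629 202.82485146]
 [  0.           0.           1.        ]] [[ 0.001 -1.    -0.    -0.017]
 [-0.947 -0.001  0.322  0.39 ]
 [-0.322 -0.    -0.947  0.529]
 [ 0.     0.     0.     1.   ]]
3.3833 [ 0.45500782 -0.01613595  0.25000203] 0.00015671484320052925 [ 0.25066129 -0.28705028  0.03507104]
```

View pics/w1.png

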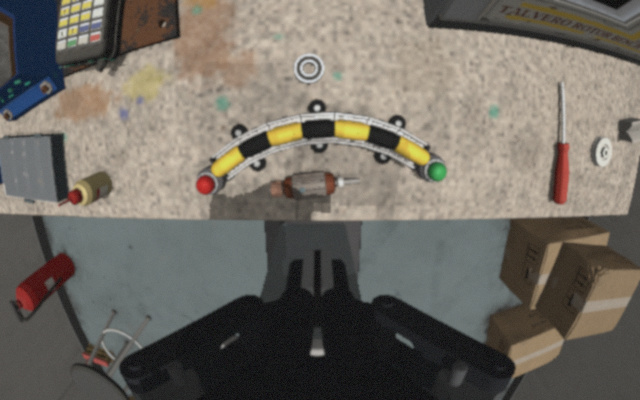

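The wrist picture shows the arc clearly: sections from the yellow one at (418,155) beside the green lamp (437,172), to the yellow one at (228,165) beside the red lamp (205,184). The armature lies in the hollow at (310,184). Next I'll fit the arc to the section centroids.

```bash
cat >> h.py <<'E'
def sections(c):
    im=c["frame"];h=cv2.cvtColor(im,cv2.COLOR_RGB2HSV)
    roi=np.zeros(im.shape[:2],np.uint8);roi[100:180,195:450]=1
    ym=cv2.inRange(h,(20,120,80),(36,255,255))*roi
    ym=cv2.morphologyEx(ym,cv2.MORPH_OPEN,np.ones((3,3)))
    gm=cv2.inRange(h,(45,100,50),(90,255,255))*cv2.dilate(roi,np.ones((25,25)))
    rm=(cv2.inRange(h,(0,150,90),(8,255,255))|cv2.inRange(h,(172,150,90),(180,255,255)))*cv2.dilate(roi,np.ones((25,25)))
    f=lambda m,a:sorted([(s[4],*g) for s,g in zip(*(lambda r:(r[2][1:],r[3][1:]))(cv2.connectedComponentsWithStats(m))) if s[4]>a],key=lambda t:-t[1])
    return f(ym,80),f(gm,60),f(rm,60)
def sec_xy(p):  # p = x,y,yaw of edge frame -> 7 section centres
    a=(np.arange(7)-3)*35/200
    return arc(p,a)
def arc(p,a):
    L=np.c_[200-200*np.cos(a),200*np.sin(a)]/1000
    c,s=np.cos(p[2]),np.sin(p[2]);return L@np.array([[c,s],[-s,c]])+p[:2]
E
python3 - <<'E'
from h import *
import pickle
from scipy.optimize import least_squares
c=pickle.load(open("w.pkl","rb"));y,g,r=sections(c);print(np.round(y,1),np.round(g,1),np.round(r,1))
P=np.array([plane(c,q[1:],.053,True)[:2] for q in y]) # right to left: 7,5,3,1
f=lambda p:(sec_xy(p)[[6,4,2,0]]-P).ravel()
s=least_squares(f,[.505,-.017,np.pi]);print(P.round(4),s.x,s.x[2]-np.pi,(s.fun*1e3).round(1))
G=plane(c,max(g)[1:],.040,True);Rr=plane(c,max(r)[1:],.040,True);S=sec_xy(s.x);print(S.round(4),G,Rr,np.linalg.norm(G[:2]-S[6]),np.linalg.norm(Rr[:2]-S[0]))
d=pickle.load(open("d.pkl","rb"))["top"]
K=d["intrinsics"];V=d["view"]
for q in S[[0,3,6]]:
    u=K@(V@np.r_[q,.055,1])[:3];print(u[:2]/u[2])
im=cv2.resize(d["frame"][190:250,290:410,::-1],None,fx=6,fy=6,interpolation=cv2.INTER_CUBIC)
for q in S:
    u=K@(V@np.r_[q,.057,1])[:3];u=u[:2]/u[2];cv2.circle(im,tuple(int(v) for v in ((u-[290,190]+.5)*6)),4,(255,0,255),-1)
cv2.imwrite("pics/chk.png",im);np.save("edge.npy",s.x)
E
```

```text
[[545.  412.2 151.3]
 [587.  351.3 130. ]
 [575.  284.7 133.8]
 [544.  226.8 162.1]] [[233.  436.9 171.2]] [[216.  204.8 184.1]]
[[ 0.4887 -0.1199]
 [ 0.5098 -0.0524]
 [ 0.5056  0.017 ]
 [ 0.4764  0.0814]] [ 0.51008053 -0.0175611   3.20247518] 0.060882526828354155 [ 0.6  0.6 -0.6 -0.1 -0.7  0.1  0.7 -0.6]
[[ 0.4771  0.0809]
 [ 0.4938  0.0502]
 [ 0.5049  0.017 ]
 [ 0.5101 -0.0176]
 [ 0.5092 -0.0525]
 [ 0.5022 -0.0868]
 [ 0.4893 -0.1193]] [ 0.46442941 -0.15669221  0.04      ] [0.44825914 0.11478443 0.04      ] 0.04494083261132997 0.04452683522658238
[317.86057944 218.70644246]
[347.2813431 209.4565563]
[377.51976786 216.14580924]
```

View pics/chk.png

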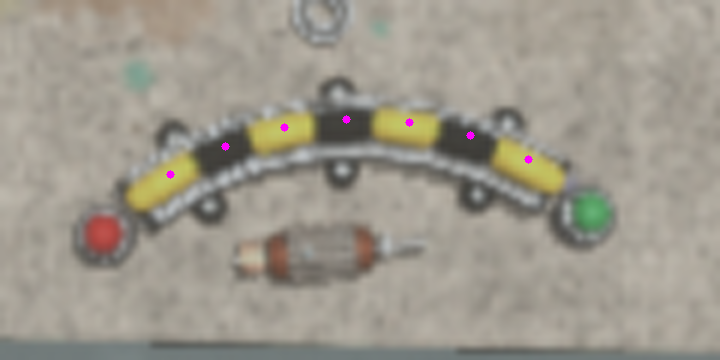

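The fit overlaid on the top view agrees well in the middle. The end dots (170,174) and (528,158) sit a few mm off the yellow section centres, so I'll make a numeric fit in the top view and compare.

```bash
python3 - <<'E'
from h import *
import pickle
from scipy.optimize import least_squares
c=pickle.load(open("d.pkl","rb"))["top"]
h=cv2.cvtColor(c["frame"],cv2.COLOR_RGB2HSV);m=cv2.inRange(h,(20,110,80),(36,255,255));m[:195]=0;m[235:]=0;m[:,:305]=0;m[:,395:]=0
_,_,st,ce=cv2.connectedComponentsWithStats(m)
q=sorted([(s[4],*g) for s,g in zip(st[1:],ce[1:]) if s[4]>15],key=lambda t:-t[1]);print(np.round(q,1))
P=np.array([plane(c,t[1:],.053)[:2] for t in q])
f=lambda p:(sec_xy(p)[[6,4,2,0]]-P).ravel()
s=least_squares(f,[.505,-.017,np.pi]);print(P.round(4),s.x,(s.fun*1e3).round(1));print(sec_xy(s.x).round(4))
w=pickle.load(open("w.pkl","rb"));im=w["frame"][90:200,190:450,::-1]
im=cv2.resize(im,None,fx=3,fy=3,interpolation=cv2.INTER_CUBIC)
for k,t in enumerate(sections(w)[0]): cv2.circle(im,(int((t[1]-190+.5)*3),int((t[2]-90+.5)*3)),3,(255,0,255),-1)
cv2.imwrite("pics/chk2.png",im)
E
```

```text
[[ 58.  377.4 217.6]
 [ 51.  357.1 210.9]
 [ 50.  336.5 211.6]
 [ 56.  316.6 220.1]]
[[ 0.4847 -0.1191]
 [ 0.5059 -0.0509]
 [ 0.5023  0.0186]
 [ 0.4723  0.0851]] [ 0.50627411 -0.01567504  3.20066749] [ 0.6  1.8 -0.6  0.3 -1.1  0.3  1.1 -2.3]
[[ 0.4735  0.0828]
 [ 0.4901  0.0521]
 [ 0.5012  0.0189]
 [ 0.5063 -0.0157]
 [ 0.5053 -0.0506]
 [ 0.4982 -0.0849]
 [ 0.4853 -0.1173]]
```

View pics/chk2.png

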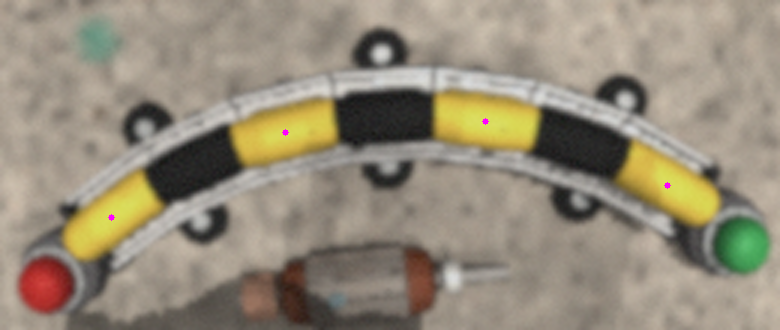

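The two views agree to within 4 mm. The magenta centroids sit on the bars, and the sections match the lamps: the green end is section 7. I'll use a weighted mean, hover over section 7, and feel down to its crown.

```bash
cat >> h.py <<'E'
p=np.array([.5085,-.0168,3.2018])
def pose(a,ztip):
    return [*arc(p,np.array([a]))[0],ztip+.017],down((p[2]+np.pi/2-a+np.pi)%(2*np.pi)-np.pi)
E
python3 - <<'E'
from h import *
from workcell import bot, get_obs
def fz():
    v=[]
    for _ in range(6): bot.dwell(.02);v.append(get_obs()["wrist_force"])
    return np.mean(v,0),np.std(v,0)[2]
bot.reach(*pose(.525,.10)); bot.servo_line(*pose(.525,.064),velocity=.04); bot.dwell(.3)
f0,s=fz();print(f0,s)
z=.064
while z>.0505:
    z-=.001; bot.servo_line(*pose(.525,z),velocity=.01); f,s=fz(); print(round(z,4),(f-f0).round(2),round(s,2),get_obs()["position"][2].round(5))
    if f[2]-f0[2]>1.0: break
print(get_obs()["time_s"])
E
```

```text
[ 0.05152319 -0.2874717  -0.04020043] 0.4742982202772966
0.063 [-0.01  0.17 -0.1 ] 0.3 0.07997
0.062 [-0.06  0.03  0.2 ] 0.56 0.07898
0.061 [ 0.33  0.29 -0.  ] 0.57 0.07797
0.06 [-0.04  0.01 -0.01] 0.52 0.07697
0.059 [ 0.17  0.03 -0.02] 0.53 0.07599
0.058 [0.2  0.32 0.51] 0.3 0.07505
0.057 [0.23 0.04 0.3 ] 0.37 0.07402
0.056 [0.15 0.3  1.22] 0.49 0.07299
8.35
```

First touch comes at a tip height of about 57–58 mm, as nominal. Next I'll press to 4 mm and sweep.

```bash
python3 - <<'E'
from h import *
from workcell import bot, get_obs
z=.0539
bot.servo_line(*pose(.525,z),velocity=.01)
F=[]
for _ in range(10): bot.dwell(.02);F.append(get_obs()["wrist_force"])
print(np.mean(F,0).round(2))
for a in np.linspace(.525,-.525,13)[1:]:
    bot.servo_line(*pose(a,z),velocity=.025); o=get_obs(); print(round(a,3),o["wrist_force"].round(1),o["position"][2].round(4))
F=[]
for _ in range(10): bot.dwell(.02);F.append(get_obs()["wrist_force"])
print(np.mean(F,0).round(2))
bot.servo_line(*pose(-.525,.075),velocity=.03)
bot.servo_line([.455,-.016,.25],down(-np.pi/2),velocity=.15)
from workcell import vision
c=vision.read_camera("wrist");cv2.imwrite("pics/w2.png",c["frame"][90:200,190:450,::-1].repeat(3,0).repeat(3,1))
print(np.round(sections(c)[0],1),get_obs()["time_s"])
E
```

```text
[ 0.5  -0.34  2.03]
0.438 [0.6 0.9 3.4] 0.0709
0.35 [-0.9  0.7  2.7] 0.0709
0.262 [0.4 1.3 3.3] 0.071
0.175 [0.5 1.3 2.3] 0.0709
0.087 [0.4 1.  2.2] 0.0709
0.0 [-0.1  1.1  1.8] 0.0708
-0.088 [1.2 0.8 3.1] 0.0709
-0.175 [0.6 0.8 2.5] 0.0708
-0.263 [ 0.4 -0.1  3.6] 0.0709
-0.35 [-0.7  0.1  2.9] 0.0708
-0.438 [0.2 0.5 2.1] 0.0709
-0.525 [-1.4  1.7  2.6] 0.0708
[-0.94  0.68  1.8 ]
[[556.  413.  151. ]
 [593.  351.6 129.4]
 [570.  285.2 133.2]
 [544.  227.1 161.5]] 21.5333
```

View pics/w2.png

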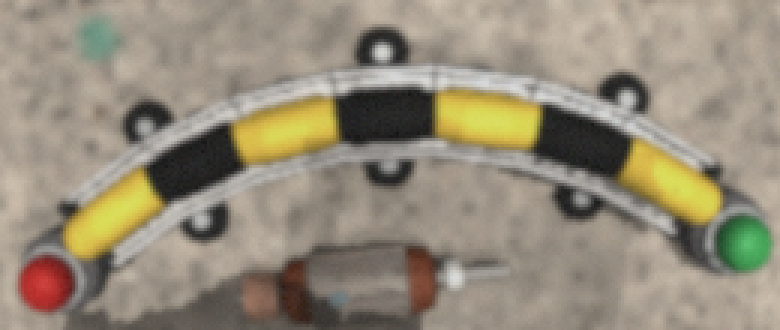

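The picture shows the edge, lamps and armature where they were: section centroids are within 1 px (about 1 mm) of before, and all sections are up. Contact force stayed at about 2–3.6 N at every point sampled during the pass.

```bash
python3 -c "
from workcell import hand_in
print(hand_in())"
```

```text
the job is handed in; nothing more can be done
None
```

I ran the fingertips along the safety edge from the green lamp to the red lamp in one pass, about 4 mm deep at a sampled 2–3.6 N; the sections sprang back, the edge stayed within about 1 mm, and the job is handed in, though no verdict came back.

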